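# Clamp the sealed can in the screw-down leak tester

## Robot

A 6-joint arm with a two-finger parallel gripper is mounted at the origin on a cart in front of the work surface, level with it; the furniture and walls round the work are solid. World frame = base frame: x ahead of the robot, y to its left, z up, the work surface at z = 0. Lengths are in m, angles in degrees, forces in N, time in s.
With the tool pointing down it reaches from about 0.4 to 0.825 m from the base axis. Payload 7 kg.
Tool frame: the origin (TCP) lies at the centre of the arm's flange, where the gripper is bolted on; the fingertips stand 178 mm ahead of it and the grasp point (between the pads) lies 159 mm ahead of it (tip_reach is the distance from the TCP to the fingertips, in m); z points along the fingers, y is the line along which they close (so a half turn about z gives the same grasp; the last joint's range is limited). The gripper opens to 88 mm and grips with 3 to 60 N. Pads are 19 mm wide; open, the fingers measure 130 mm over their backs; the gripper's body (78 mm by 193 mm) begins 47 mm behind the grasp point.
Start: joints at [81.48, 20.546, 0.682, 0, -70.136, -16.507], TCP at [0.286, 0.612, 0.405] pointing down, gripper open.
Joint ranges: [-176.03, 176.03], [-82.01, 121.73], [-58.28, 71.71], [-173.87, 95.51], [-174.79, -0.11], [-173.66, 173.66]. Speed limits (degrees/s): [136.94, 136.94, 172.46, 180, 180, 180].

## Interface

Orientations are given as [roll, pitch, yaw] about the fixed x, y, z axes, in that order (R = Rz(yaw) Ry(pitch) Rx(roll)).
In Python, from plant import * gives the robot as it stands.
- The arm moves only by the shell command python3 -m handwheel 'ROWS'. ROWS is JSON, a list of rows, each a list of 7 numbers: the opening, from -1 (shut) to 1 (fully open), then the shift along the tool's x, y, z as a fraction of full scale, then the turn, a rotation vector about the tool's x, y, z as a fraction of full scale. A call has 1 to 5 rows; each row shifts and turns the commanded pose from where the row before left it, along the tool's axes as they then stand; what a row does not reach is not made up. Full scale, the value 1, is 0.025 m for a shift and 6 degrees for a turn. A row lasts 1/8 s, in which the tool goes at most 62.5 mm and 10.7 degrees, less where a joint would pass 70% of its speed; a pose out of reach is approached as far as the arm can. A call with a number of a shift or a turn outside -1 to 1 is refused whole. A call with a gripper value outside its range is refused whole. The fingers move at their own pace and stop on an object; the grip force is fixed at half the most. Time passes only in rows, so rows that do not move let the fingers close. It gives the time, the measured TCP pose, the force, the opening and the grip force at its end, in the units of the state.
- get_obs(): the state, without advancing time (a new reading comes with each control period).
- snapshot(name): name is "scene" or "top"; returns a dict with "color" (480x640x3 uint8, red, green, blue), "fx", "fy", "cx", "cy" (pixels), "k1" (the pictures are not rectified: a ray, as slopes to the right and down, at radius r is drawn at 1 + k1 r^2 times it, then the intrinsics apply), "R" (3x3) and "t" (3): a world point X has camera coordinates R X + t. Camera axes: x right, y down, z forward; pixel columns grow to the right and rows downward; lengths in m; the calibration is good to about 2 mm. A picture is of the moment at which its call begins. There is no depth.
- close_job(): hands the job in; it is judged then, once.
The state is a dict: "clock": time; "joint_pos": joint angles; "qvel": joint speeds; "tau": joint torques, N m; "tool_pos": TCP position; "orientation": TCP orientation; "force": force on the tool from outside, world axes, zero at the start; "moment": the same for the moment, N m; "opening": finger opening in m; "gripper_force": force on a finger pad.
Only numpy, scipy, OpenCV 4.12 (cv2) and the standard library are available. Lean on these libraries where they do the work, as an engineer would, in place of code of your own. Each camera call takes 0.05 s, during which the arm holds its last target. There are 200 camera calls.

## Task

The sealed can stands on the seat of the small leak tester. Swing the tester's blue clamp arm round until it is fully home against its stop, with the pressure foot over the can, then turn the black knob clockwise so that the screw carries the foot down and holds the can with about 45 newtons: more than 25, and never more than 75, which would dent the can. Let go of the knob with the can still upright on its seat, and leave the things round the tester where they are.

Things in the scene. Friction and masses are not known exactly. Their poses are not given: they have to be found in the camera images.
- tester: fixed leak tester, grey base plate 225 x 140 mm, 18 mm thick, on the table. Origin on the table under the centre of the can seat; z up; x points from the seat to the upright post, whose axis is 110 mm from the seat centre. The blue clamp arm turns about this post: its bar is 24 mm wide, 165 to 187 mm above the table (hub top 195 mm), and holds the screw at its free end, 110 mm from the post.
- swing (a joint): turn of the blue clamp arm about the post, rad. 0: home against its stop, arm pointing to -x of the tester, foot over the can seat. Negative: swung away, anticlockwise from above (towards -y of the tester); starts between -1.35 and -0.85. Friction of 0.15 N m holds it where it is left: a push of 2 to 3 N on the side of the knob moves it. Turning the knob clockwise also presses it to its stop.
- knob_center (a point): black round knob, 44 mm in diameter, 40 mm tall, upright axis. This point is on its axis, half-way up; at the start it is 235 mm above the table and the knob's underside is 28 mm above the arm's top. The knob moves with the swing arm and, turned clockwise seen from above, sinks with its screw by 3.82 mm per rad (24 mm a turn), so a grasp must follow it down. It stays where it is left.
- knob (a joint): turn of the knob, rad; 0 at the start, grows clockwise seen from above (screwing down), to 6.5. Turning free takes 0.30 N m of friction; the load on the foot adds 0.0038 N m per newton (0.17 N m at 45 N), less 0.0038 per newton with which the hand pushes the knob down. With the hand stopped the friction may show with either sign: judge the load by the change from earlier free turning.
- spindle: the steel screw that carries knob and pressure foot; same point as knob_center. The foot is a black pad 42 mm wide at the lower end, on a hard spring of 18 N/mm: after touching, each rad of turning adds about 69 N. How far the foot is set below the screw differs each time and is not reported: at the start it is 5 to 13 mm above the can, which is 1.3 to 3.4 rad of turning.
- can: the sealed can to be held, plain cream tinplate, 71 mm in diameter, 107 mm tall, 0.4 kg. Origin at the centre of its underside, which stands 18 mm above the table on the seat, loose between four low locating blocks (2 to 3 mm play).
- sealed_can_2: bystander: a sealed can like the other, standing on the table beside the tester; origin at the centre of its underside; leave alone
- tape_roll: bystander: white and orange tape roll, 68 mm in diameter, 24 mm tall, lying beside the tester; origin at the centre of its underside; leave alone
- weight: bystander: grey check weight, 38 mm in diameter, 61 mm tall, standing beside the tester; origin at the centre of its underside; leave alone
- lid_stack: bystander: stack of can lids, 73 mm in diameter, 86 mm tall, standing beside the tester; origin at the centre of its underside; leave alone

How it is judged:
By the outcome, as a careful person would: the job done as asked, in the order asked, and still so for the second after the job is handed in, with the robot touching nothing.
It also fails if it takes over 67 s, if anything falls off the work surface, if the arm or the gripper's body presses on something with over 40 N, if the wrist force passes 120 N, or if a joint passes its speed limit or range.

## Working session

There is one attempt and no reset: what is moved stays moved. The work goes in short steps, Python scripts to look and compute and a shell command to move; the robot and the scene stay as the last step left them, time stands still between calls to the robot, and variables do not carry over. Pictures are saved under pics/ and viewed, at most 10 in all, crops included, and the job is handed in when it is done.

```bash
mkdir -p pics; ls; python3 - <<'E'
from plant import *
import cv2
for n in("scene","top"):
    s=snapshot(n); cv2.imwrite(f"pics/{n}0.png",s["color"][:,:,::-1]); print(n,{k:(v.tolist() if hasattr(v,'tolist') else v) for k,v in s.items() if k!="color"})
print(get_obs())
E
```

```text
pics
scene {'fx': 461.36499004980914, 'fy': 461.36499004980914, 'cx': 317.1923894175569, 'cy': 240.4684429556186, 'k1': -0.03036736317863498, 'R': [[0.5527532354314852, -0.8333145698233239, -0.007119581461959614], [-0.600292307518943, -0.392230258981478, -0.6969968217093283], [0.5780250913702688, 0.3895410782696622, -0.7170388706945399]], 't': [-0.2500212944984301, 0.4787666159032211, 0.7652722895744525]}
top {'fx': 463.79103308130226, 'fy': 463.79103308130226, 'cx': 326.01234306437436, 'cy': 243.3887388584609, 'k1': -0.11304663684994758, 'R': [[-0.015371753261139305, -0.9997443229823614, 0.016583059615728403], [-0.9822560840459214, 0.011998373399151089, -0.18716042421021092], [0.186913601849759, -0.01916579506085496, -0.9821893797752217]], 't': [0.04323297415872268, 0.5689564491847345, 1.1008105931835062]}
{'clock': 0.1, 'joint_pos': array([ 8.14810890e+01,  2.05865404e+01,  6.38997199e-01, -1.58761987e-02,
       -7.01336672e+01, -1.65052649e+01]), 'qvel': array([ 0.00962468,  0.01332285,  0.08693492,  0.00823922, -0.01977561,
       -0.041291  ]), 'tau': array([-1.16752599e-03, -5.84161878e+01,  2.93751490e+01,  7.01549828e+00,
        1.02198886e-02, -4.99964870e-05]), 'tool_pos': array([0.28547928, 0.61147731, 0.40383075]), 'orientation': array([ 1.79917895e+02, -8.76357974e-03, -2.50295753e+01]), 'force': array([-0.24246309, -0.30398266, -0.67281966]), 'moment': array([ 0.03401402,  0.01195035, -0.04547145]), 'gripper_force': 0.0, 'opening': 0.0877529221162005}
```

View pics/scene0.png

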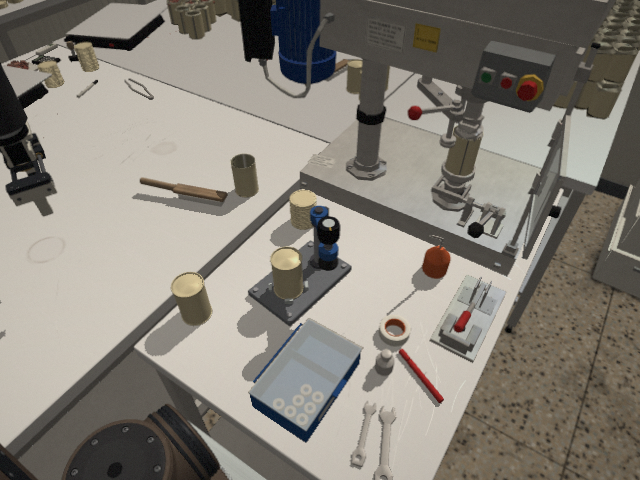

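View pics/top0.png

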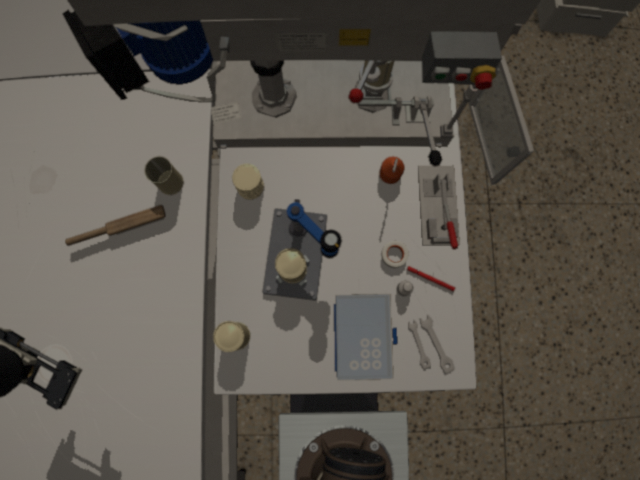

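The scene view shows the can at (287,272) and the black knob at (328,230). In the top view the post hub is at (296,212), the can top at (291,262) and the knob at (331,242), with the arm swung off to the right. I'll enlarge both to get exact pixels.

```bash
python3 - <<'E'
import cv2,numpy as np
a=cv2.imread("pics/top0.png")[185:305,250:370]; b=cv2.imread("pics/scene0.png")[200:320,245:365]
cv2.imwrite("pics/crop0.png",np.hstack([cv2.resize(i,(400,400),interpolation=2) for i in (a,b)]))
E
```

```text
(no output)
```

View pics/crop0.png

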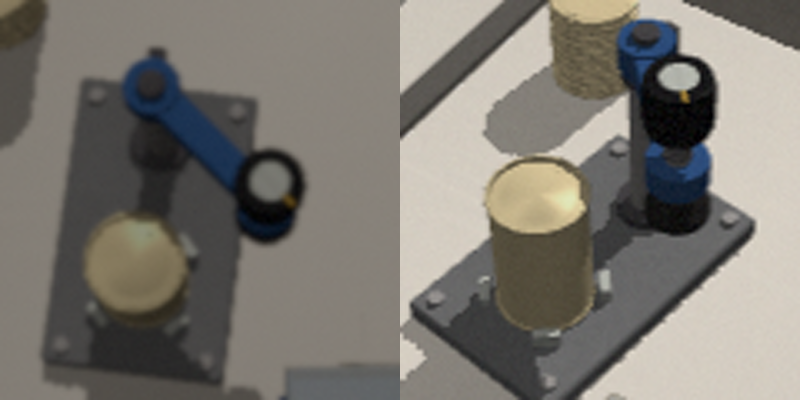

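The enlarged crops put the hub at (152,84), the can top at (135,264) and the knob top disc at (270,183) in the top view. In the scene half they are at (648,35), (540,197) and (679,77).

```bash
cat > h.py <<'E'
from plant import *
import numpy as np, cv2
from scipy.spatial.transform import Rotation as Ro
def ray(s,u,v):
    d=np.array([s["k1"],0,0,0,0.]); K=np.array([[s["fx"],0,s["cx"]],[0,s["fy"],s["cy"]],[0,0,1]])
    p=cv2.undistortPoints(np.array([[[u,v]]],float),K,d)[0,0]; R=np.array(s["R"])
    return -R.T@np.array(s["t"]), R.T@np.array([p[0],p[1],1])
def onz(s,u,v,z):
    c,d=ray(s,u,v); return (c+d*(z-c[2])/d[2])[:2]
def proj(s,X):
    R=np.array(s["R"]); K=np.array([[s["fx"],0,s["cx"]],[0,s["fy"],s["cy"]],[0,0,1]])
    return cv2.projectPoints(np.array(X,float).reshape(-1,1,3),cv2.Rodrigues(R)[0],np.array(s["t"],float),K,np.array([s["k1"],0,0,0,0.]))[0][:,0]
def st(base=None):
    o=get_obs(); print("t",round(o["clock"],2),"pos",o["tool_pos"].round(4),"rpy",o["orientation"].round(1),"F",o["force"].round(1),"M",o["moment"].round(2),"open",round(o["opening"],4),"g",round(o["gripper_force"],1),"q",o["joint_pos"].round(0)); return o
E
python3 - <<'E'
from h import *
T=snapshot("top");S=snapshot("scene")
t=lambda x,y:(250+x*.3+-.35,185+y*.3-.35); s=lambda x,y:(245+(x-400)*.3-.35,200+y*.3-.35)
for n,a,b,z in(("hub",(152,84),(648,35),.2),("can",(135,264),(540,197),.125),("knob",(270,183),(679,77),.255)):
    print(n,onz(T,*t(*a),z),onz(S,*s(*b),z))
for c in((97,95),(238,112),(208,360),(60,344)): print(onz(T,*t(*c),.02))
for c in((620,147),(730,219),(548,381),(434,299)): print(onz(S,*s(*c),.02))
E
```

```text
hub [0.61741529 0.10466599] [0.61162652 0.09906238]
can [0.50874877 0.12039125] [0.50885844 0.11711467]
knob [0.53901853 0.02967859] [0.54004083 0.02970874]
[0.65718212 0.15609434]
[0.64225092 0.0465513 ]
[0.45026412 0.07175067]
[0.46370564 0.18341738]
[0.6579435  0.15651105]
[0.64135457 0.04676219]
[0.44968826 0.07426296]
[0.4621825  0.18318835]
```

```bash
python3 -m handwheel '[[1,0,0,-0.5,0,0,-1],[1,0,0,-0.5,0,0,-1],[1,0,0,-0.5,0,0,-1],[1,0,0,-0.5,0,0,-1],[1,0,0,-0.5,0,0,-1]]'; python3 -m handwheel '[[1,0,0,0,0,0,-1],[1,0,0,0,0,0,-1],[1,0,0,0,0,0,-0.5],[1,0,0,0,0,0,0]]'
cat >> h.py <<'E'
def to(x,y,z):
    o=st(); R=Ro.from_euler("xyz",o["orientation"],degrees=True).as_matrix()
    print("to go, in units of 25mm:",(R.T@(np.array([x,y,z])-o["tool_pos"])/.025).round(2))
E
python3 -c "
from h import *
to(.5395,.0297,.468)"
```

```text
clock: 0.82
tool_pos: [0.2855, 0.6116, 0.4673]
orientation: [180.0, 0.0, 5.2]
force: [-0.0, -0.7, 0.8]
opening: 0.0873
gripper_force: 0.0
clock: 1.32
tool_pos: [0.2855, 0.6116, 0.4669]
orientation: [180.0, 0.0, 19.9]
force: [0.4, 0.6, -0.4]
opening: 0.0876
gripper_force: 0.0
t 1.32 pos [0.2855 0.6116 0.4669] rpy [180.    0.   19.9] F [ 0.4  0.6 -0.4] M [-0.07  0.03  0.02] open 0.0876 g 0.0 q [ 81.  19.   6.  -0. -77.  28.]
to go, in units of 25mm: [ 1.61 25.34 -0.04]
```

```bash
for i in 1 2; do :; done
python3 -m handwheel '[[1,0.06,0.98,0,0,0,0],[1,0.06,0.98,0,0,0,0],[1,0.06,0.98,0,0,0,0],[1,0.06,0.98,0,0,0,0],[1,0.06,0.98,0,0,0,0]]' >/dev/null
python3 -m handwheel '[[1,0.06,0.98,0,0,0,0],[1,0.06,0.98,0,0,0,0],[1,0.06,0.98,0,0,0,0],[1,0.06,0.98,0,0,0,0],[1,0.06,0.98,0,0,0,0]]' >/dev/null
python3 -m handwheel '[[1,0.06,0.98,0,0,0,0],[1,0.06,0.98,0,0,0,0],[1,0.06,0.98,0,0,0,0],[1,0.06,0.98,0,0,0,0],[1,0.06,0.98,0,0,0,0]]' >/dev/null
python3 -m handwheel '[[1,0.06,0.98,0,0,0,0],[1,0.06,0.98,0,0,0,0],[1,0.06,0.98,0,0,0,0],[1,0.06,0.98,0,0,0,0],[1,0.06,0.98,0,0,0,0]]' >/dev/null
python3 -m handwheel '[[1,0.06,0.98,0,0,0,0],[1,0.06,0.98,0,0,0,0],[1,0.06,0.98,0,0,0,0],[1,0.06,0.8,0,0,0,0],[1,0.0,0.0,0,0,0,0]]'
python3 -c "
from h import *
to(.5395,.0297,.394)
for n in('top','scene'):cv2.imwrite(f'pics/{n}1.png',snapshot(n)['color'][:,:,::-1])
T=cv2.imread('pics/top1.png')[165:325,250:410];S=cv2.imread('pics/scene1.png')[140:300,245:405]
cv2.imwrite('pics/c1.png',np.hstack([cv2.resize(i,(400,400),interpolation=2) for i in (T,S)]))"
```

```text
clock: 4.45
tool_pos: [0.5189, 0.0739, 0.467]
orientation: [180.0, 0.0, 19.9]
force: [-0.8, 0.8, 1.2]
opening: 0.0876
gripper_force: 0.0
t 4.45 pos [0.5189 0.0739 0.467 ] rpy [180.    0.   19.9] F [-0.8  0.8  1.2] M [-0.03  0.01 -0.02] open 0.0876 g 0.0 q [ 30.   4. -12.   0. -73.  80.]
to go, in units of 25mm: [0.17 1.94 2.92]
```

View pics/c1.png

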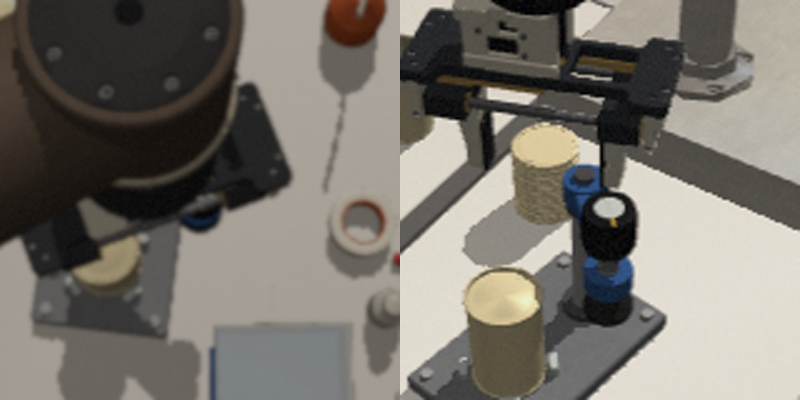

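The gripper is above and short of the knob: the knob is at (610,220) in the right half and the right finger is just behind it. The scene is undisturbed, so I'll finish the approach and descend astride the knob.

```bash
python3 -m handwheel '[[1,0.08,0.97,0,0,0,0],[1,0.08,0.97,0,0,0,0],[1,0,0,0,0,0,0],[1,0,0,0,0,0,0]]'; python3 -m handwheel '[[1,0,0,0.6,0,0,0],[1,0,0,0.6,0,0,0],[1,0,0,0.6,0,0,0],[1,0,0,0.6,0,0,0],[1,0,0,0.5,0,0,0]]'
python3 -c "
from h import *
to(.508,.119,.394)
cv2.imwrite('pics/c2.png',cv2.resize(snapshot('scene')['color'][140:300,245:405,::-1],(600,600),interpolation=2))"
```

```text
clock: 5.05
tool_pos: [0.5388, 0.0317, 0.4671]
orientation: [-180.0, 0.0, 20.0]
force: [0.5, -0.7, -0.0]
opening: 0.0877
gripper_force: 0.0
clock: 5.68
tool_pos: [0.5389, 0.0313, 0.3934]
orientation: [-180.0, 0.0, 20.0]
force: [-0.1, 0.3, 0.2]
opening: 0.0875
gripper_force: 0.0
t 5.67 pos [0.5389 0.0313 0.3934] rpy [-180.    0.   20.] F [-0.1  0.3  0.2] M [-0.    0.   -0.01] open 0.0875 g 0.0 q [ 24.   8. -17.  -0. -64.  86.]
to go, in units of 25mm: [ 0.04 -3.72 -0.03]
```

View pics/c2.png

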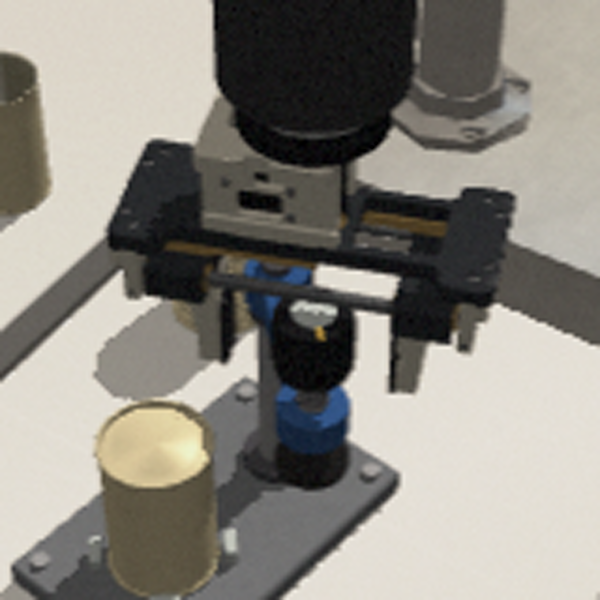

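The knob stands between the open fingers, roughly centred at (313,345). Next I'll part-close to about 52 mm and push it along the arc.

```bash
python3 -m handwheel '[[0.18,0,0,0,0,0,0],[0.18,0,0,0,0,0,0],[0.18,0,0,0,0,0,0]]'; python3 -m handwheel '[[0.18,-0.16,-0.36,0,0,0,0],[0.18,-0.12,-0.38,0,0,0,0],[0.18,-0.09,-0.38,0,0,0,0],[0.18,-0.06,-0.39,0,0,0,0],[0.18,-0.02,-0.40,0,0,0,0]]';python3 -m handwheel '[[0.18,0.02,-0.40,0,0,0,0],[0.18,0.06,-0.39,0,0,0,0],[0.18,0.09,-0.38,0,0,0,0]]'
python3 -c "
from h import *
to(.508,.119,.394)"
```

```text
clock: 6.1
tool_pos: [0.5392, 0.0313, 0.3952]
orientation: [180.0, -0.1, 20.0]
force: [-0.7, 0.4, -0.2]
opening: 0.0631
gripper_force: 0.0
clock: 6.72
tool_pos: [0.5118, 0.073, 0.3947]
orientation: [-180.0, -0.0, 20.0]
force: [-1.0, -2.3, -0.9]
opening: 0.0519
gripper_force: 1.0
clock: 7.1
tool_pos: [0.5061, 0.102, 0.3947]
orientation: [-180.0, -0.0, 20.0]
force: [-1.3, -1.4, -0.0]
opening: 0.052
gripper_force: 0.8
t 7.1 pos [0.5061 0.102  0.3947] rpy [-180.   -0.   20.] F [-1.3 -1.4 -0. ] M [-0.77  0.19 -0.02] open 0.052 g 0.8 q [ 33.   6. -20.  -0. -64.  77.]
to go, in units of 25mm: [ 0.3  -0.61  0.03]
```

```bash
python3 -m handwheel '[[0.18,0.11,-0.30,0,0,0,0],[0.18,0.1,-0.25,0,0,0,0],[0.18,0.08,-0.14,0,0,0,0],[0.18,0,0,0,0,0,0]]'
python3 -c "
from h import *
to(.508,.119,.394)"; python3 -m handwheel '[[0.18,0,-0.08,0,0,0,0],[0.18,0,0,0,0,0,0]]'
```

```text
clock: 7.6
tool_pos: [0.5073, 0.1204, 0.3947]
orientation: [-180.0, -0.0, 20.0]
force: [0.5, 0.5, -0.5]
opening: 0.0519
gripper_force: 0.0
t 7.6 pos [0.5073 0.1204 0.3947] rpy [-180.   -0.   20.] F [ 0.5  0.5 -0.5] M [-0.08 -0.02 -0.03] open 0.0519 g 0.0 q [ 35.   6. -19.  -0. -64.  75.]
to go, in units of 25mm: [0.01 0.06 0.03]
clock: 7.85
tool_pos: [0.5065, 0.1219, 0.3948]
orientation: [-180.0, -0.0, 20.0]
force: [-0.6, 0.1, 0.1]
opening: 0.0521
gripper_force: 0.1
```

```bash
python3 -m handwheel '[[0.18,0,-0.08,0,0,0,0],[0.18,0,0,0,0,0,0]]';  python3 -m handwheel '[[0.18,0,-0.08,0,0,0,0],[0.18,0,0,0,0,0,0]]'
python3 -c "
from h import *
cv2.imwrite('pics/c3.png',cv2.resize(snapshot('scene')['color'][160:320,225:385,::-1],(600,600),interpolation=2))"
```

```text
clock: 8.1
tool_pos: [0.5058, 0.1238, 0.3948]
orientation: [180.0, -0.0, 20.0]
force: [0.3, -0.3, 0.8]
opening: 0.0515
gripper_force: 0.5
clock: 8.35
tool_pos: [0.5055, 0.1246, 0.3948]
orientation: [179.8, 0.0, 20.0]
force: [7.5, -8.9, -1.4]
opening: 0.0519
gripper_force: 5.1
```

View pics/c3.png

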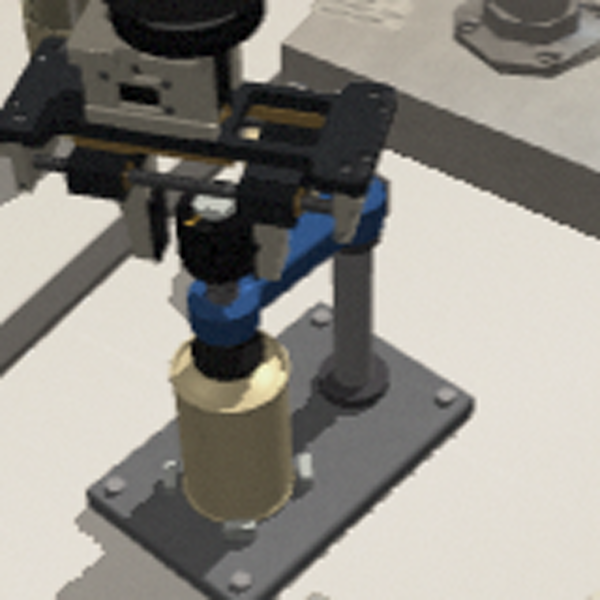

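The pressure foot is over the can: knob at (215,240), can at (235,430), arm parallel to the base. The push force rose to about 12 N at the stop. I'll centre the hand on the knob and turn it back for more wrist range before gripping.

```bash
python3 -m handwheel '[[0.18,0.04,0.19,0,0,0,0],[0.18,0,0,0,0,0,0],[0.18,0,0,0,0,0,-1],[0.18,0,0,0,0,0,-1],[0.18,0,0,0,0,0,-1]]'; python3 -m handwheel '[[0.18,0,0,0,0,0,-1],[0.18,0,0,0,0,0,-1],[0.18,0,0,0,0,0,-1],[0.18,0,0,0,0,0,-1],[0.18,0,0,0,0,0,-1]]';python3 -m handwheel '[[0.18,0,0,0,0,0,0],[0.18,0,0,0,0,0,0]]'
python3 -c "
from h import *
to(.508,.121,.394)"
```

```text
clock: 9.02
tool_pos: [0.5074, 0.1217, 0.3946]
orientation: [-180.0, 0.0, 38.2]
force: [-0.4, 1.0, -0.8]
opening: 0.0516
gripper_force: 0.0
clock: 9.65
tool_pos: [0.5074, 0.1217, 0.3946]
orientation: [-180.0, -0.0, 68.2]
force: [0.1, 0.1, 0.1]
opening: 0.0519
gripper_force: 0.0
clock: 9.9
tool_pos: [0.5075, 0.1216, 0.3946]
orientation: [-180.0, -0.0, 67.8]
force: [0.2, -0.1, -0.4]
opening: 0.0517
gripper_force: 0.0
t 9.9 pos [0.5075 0.1216 0.3946] rpy [-180.    -0.    67.8] F [ 0.2 -0.1 -0.4] M [-0.03 -0.09 -0.01] open 0.0517 g 0.0 q [ 35.   6. -19.  -0. -64. 123.]
to go, in units of 25mm: [-0.01  0.03  0.03]
```

```bash
python3 -m handwheel '[[-1,0,0,0,0,0,0],[-1,0,0,0,0,0,0],[-1,0,0,0,0,0,0],[-1,0,0,0,0,0,0]]'
python3 -c "
from h import *
st()"
```

```text
clock: 10.4
tool_pos: [0.5093, 0.1209, 0.3948]
orientation: [179.8, -0.0, 67.9]
force: [13.6, -6.6, -8.4]
opening: 0.0434
gripper_force: 30.0
t 10.4 pos [0.5093 0.1209 0.3948] rpy [179.8  -0.   67.9] F [13.6 -6.6 -8.4] M [-2.5  -4.71 -0.05] open 0.0434 g 30.0 q [ 35.   7. -19.   0. -64. 123.]
```

```bash
python3 -m handwheel '[[-1,0,0.075,0.02,0,0,0],[-1,0,0,0,0,0,0]]'
python3 -c "
from h import *
st()"
```

```text
clock: 10.65
tool_pos: [0.5098, 0.1206, 0.3947]
orientation: [179.9, -0.0, 67.9]
force: [3.5, -2.6, 2.1]
opening: 0.0435
gripper_force: 30.0
t 10.65 pos [0.5098 0.1206 0.3947] rpy [179.9  -0.   67.9] F [ 3.5 -2.6  2.1] M [-1.01 -1.13 -0.06] open 0.0435 g 30.0 q [ 35.   7. -19.   0. -64. 123.]
```

```bash
python3 -m handwheel '[[-1,0,0.015,0.016,0,0,1],[-1,0,0,0.016,0,0,1],[-1,0,0,0.016,0,0,1],[-1,0,0,0.016,0,0,1],[-1,0,0,0.016,0,0,1]]'>/dev/null;python3 -c "
from h import *
print(st()['tau'][5])"
python3 -m handwheel '[[-1,0,0,0.016,0,0,1],[-1,0,0,0.016,0,0,1],[-1,0,0,0.016,0,0,1],[-1,0,0,0.016,0,0,1]]'>/dev/null;python3 -c "
from h import *
print(st()['tau'][5])"
```

```text
t 11.28 pos [0.5096 0.1208 0.3927] rpy [-180.    -0.    37.8] F [-0.4  0.   4.5] M [0.   0.38 0.29] open 0.0432 g 30.0 q [ 35.   7. -19.  -0. -64.  93.]
1.107035055756569
t 11.78 pos [0.5094 0.121  0.3911] rpy [-180.    -0.    13.8] F [-2.3  1.3  4. ] M [0.66 0.85 0.3 ] open 0.0435 g 30.0 q [ 35.   7. -19.  -0. -64.  69.]
1.1072850599884987
```

```bash
cat > q.py <<'E'
from h import *
st()
E
python3 -m handwheel '[[-1,0,0,0.016,0,0,1],[-1,0,0,0.016,0,0,1],[-1,0,0,0.016,0,0,1]]'>/dev/null;python3 q.py
python3 -m handwheel '[[-1,0,0,0.016,0,0,1],[-1,0,0,0.016,0,0,1]]'>/dev/null;python3 q.py
```

```text
t 12.15 pos [0.5094 0.1212 0.3899] rpy [-179.9   -0.    -4.2] F [-1.8  3.5  5. ] M [1.17 0.95 0.24] open 0.0435 g 30.0 q [ 35.   7. -20.  -0. -64.  51.]
t 12.4 pos [0.5094 0.1214 0.3891] rpy [-179.9   -0.   -16.2] F [-3.5  3.6  4.7] M [1.41 0.99 0.24] open 0.0434 g 30.0 q [ 35.   7. -20.  -0. -63.  39.]
```

```bash

python3 -m handwheel '[[-1,0,0,0.016,0,0,1],[-1,0,0,0.016,0,0,1]]'>/dev/null;python3 q.py
```

```text
t 12.65 pos [0.5095 0.1215 0.3883] rpy [-179.9    0.   -28.2] F [-2.1  3.6  4.8] M [1.57 0.9  0.26] open 0.0433 g 30.0 q [ 35.   7. -20.  -0. -63.  27.]
```

```bash

python3 -m handwheel '[[-1,0,0,0.016,0,0,1],[-1,0,0,0.016,0,0,1]]'>/dev/null;python3 q.py
python3 -m handwheel '[[-1,0,0,0.016,0,0,1],[-1,0,0,0.016,0,0,1]]'>/dev/null;python3 q.py
```

```text
t 12.9 pos [0.5095 0.1215 0.3875] rpy [-179.9    0.   -40.2] F [-1.   2.9  3.2] M [1.56 0.74 0.32] open 0.0435 g 30.0 q [ 35.   7. -20.  -0. -63.  15.]
t 13.15 pos [0.5096 0.1216 0.3867] rpy [-1.799e+02  1.000e-01 -5.220e+01] F [-1.1  4.6  3.2] M [1.47 0.44 0.25] open 0.0437 g 30.0 q [ 35.   7. -20.  -0. -63.   3.]
```

```bash

python3 -m handwheel '[[-1,0,0,0.016,0,0,1],[-1,0,0,0.016,0,0,1]]'>/dev/null;python3 q.py
python3 -m handwheel '[[-1,0,0,0.016,0,0,1],[-1,0,0,0.016,0,0,1]]'>/dev/null;python3 q.py
```

```text
t 13.4 pos [0.5097 0.1216 0.3859] rpy [-1.799e+02  1.000e-01 -6.420e+01] F [-0.9  3.7  3.1] M [1.48 0.14 0.26] open 0.0437 g 30.0 q [ 35.   7. -20.  -0. -63.  -9.]
t 13.65 pos [0.5099 0.1216 0.3851] rpy [-1.799e+02  1.000e-01 -7.620e+01] F [0.3 3.4 2.8] M [ 1.42 -0.21  0.29] open 0.0437 g 30.0 q [ 35.   7. -20.  -0. -63. -21.]
```

```bash

python3 -m handwheel '[[-1,0,0,0.016,0,0,1],[-1,0,0,0.016,0,0,1]]'>/dev/null;python3 q.py
python3 -m handwheel '[[-1,0,0,0.016,0,0,1]]'>/dev/null;python3 q.py
```

```text
t 13.9 pos [0.51   0.1216 0.3843] rpy [-1.799e+02  1.000e-01 -8.820e+01] F [0.8 4.5 2.1] M [ 1.36 -0.66  0.3 ] open 0.0437 g 30.0 q [ 35.   7. -20.  -0. -63. -33.]
t 14.03 pos [0.5101 0.1216 0.3839] rpy [-1.799e+02  1.000e-01 -9.420e+01] F [2.  3.1 1.4] M [ 1.28 -0.76  0.27] open 0.0436 g 30.0 q [ 35.   7. -20.  -0. -63. -39.]
```

```bash

python3 -m handwheel '[[-1,0,0,0.016,0,0,1]]'>/dev/null;python3 q.py
python3 -m handwheel '[[-1,0,0,0.016,0,0,1]]'>/dev/null;python3 q.py
python3 -m handwheel '[[-1,0,0,0.016,0,0,1]]'>/dev/null;python3 q.py
```

```text
t 14.15 pos [0.5102 0.1216 0.3836] rpy [-1.799e+02  1.000e-01 -1.002e+02] F [2.9 3.  1.2] M [ 1.25 -0.91  0.27] open 0.0437 g 30.0 q [ 35.   7. -20.  -0. -63. -45.]
t 14.28 pos [0.5102 0.1216 0.3832] rpy [-179.9    0.2 -106.2] F [2.8 3.1 0.4] M [ 1.07 -1.1   0.35] open 0.0436 g 30.0 q [ 35.   7. -20.  -0. -63. -51.]
t 14.4 pos [0.5103 0.1216 0.3828] rpy [-179.9    0.2 -112.2] F [3.7 2.7 1.9] M [ 0.99 -1.18  0.33] open 0.0436 g 30.0 q [ 35.   7. -20.  -0. -62. -57.]
```

```bash

python3 -m handwheel '[[-1,0,0,0.016,0,0,1]]'>/dev/null;python3 q.py
python3 -m handwheel '[[-1,0,0,0.016,0,0,1]]'>/dev/null;python3 q.py
```

```text
t 14.53 pos [0.5104 0.1216 0.3825] rpy [-179.9    0.2 -118.2] F [3.5 1.8 0.6] M [ 0.85 -1.37  0.41] open 0.0435 g 30.0 q [ 35.   7. -20.   0. -62. -63.]
t 14.65 pos [0.5104 0.1215 0.3821] rpy [-179.9    0.2 -124.2] F [3.8 1.8 0.5] M [ 0.75 -1.54  0.42] open 0.0437 g 30.0 q [ 35.   7. -20.   0. -62. -69.]
```

```bash

python3 -m handwheel '[[-1,0,0,0.01,0,0,0.6]]'>/dev/null;python3 q.py
python3 -m handwheel '[[-1,0,0,0.006,0,0,0.4]]'>/dev/null;python3 q.py
```

```text
t 14.78 pos [0.5105 0.1215 0.3819] rpy [-179.9    0.2 -127.7] F [4.4 1.9 2.2] M [ 0.65 -1.57  0.46] open 0.0437 g 30.0 q [ 35.   7. -20.   0. -62. -73.]
t 14.9 pos [0.5105 0.1215 0.3818] rpy [-179.9    0.2 -130.1] F [3.6 1.5 1.3] M [ 0.6  -1.64  0.42] open 0.0435 g 30.0 q [ 35.   7. -20.   0. -62. -75.]
```

```bash

python3 -m handwheel '[[-1,0,0,0.004,0,0,0.3]]'>/dev/null;python3 q.py
python3 -m handwheel '[[-1,0,0,0,0,0,0]]'>/dev/null;python3 q.py
python3 -m handwheel '[[0.6,0,0,0,0,0,0],[0.6,0,0,0,0,0,0],[0.6,0,0,0,0,0,0],[0.6,0,0,0,0,0,0]]'
```

```text
t 15.03 pos [0.5105 0.1215 0.3817] rpy [-179.9    0.2 -131.8] F [4.6 3.6 1. ] M [ 0.84 -1.89  0.45] open 0.0435 g 30.0 q [ 35.   7. -20.   0. -62. -77.]
t 15.15 pos [0.5105 0.1214 0.3817] rpy [-179.9    0.2 -131.8] F [5.  2.5 1.4] M [ 0.79 -1.89  0.19] open 0.0437 g 30.0 q [ 35.   7. -20.   0. -62. -77.]
clock: 15.65
tool_pos: [0.5095, 0.1205, 0.3807]
orientation: [180.0, -0.0, -131.8]
force: [-0.3, 0.0, 0.1]
opening: 0.0696
gripper_force: 0.0
```

Load is about 44 N and the knob is released. Now I'll lift clear, move the hand aside and look.

```bash

python3 -m handwheel '[[0.6,0,0,-0.6,0,0,0],[0.6,0,0,-0.8,0,0,0],[0.6,0,0,-0.8,0,0,0],[0.6,0,0,-0.8,0,0,0],[0.6,0,0,-0.8,0,0,0]]'>/dev/null
python3 -m handwheel '[[0.6,0,0,-0.8,0,0,0],[0.6,0,0,-0.8,0,0,0],[0.6,0,0,0,0,0,0]]'
python3 -c "
from h import *
S=snapshot('scene')['color'][130:380,150:450,::-1]
cv2.imwrite('pics/c4.png',cv2.resize(S,(720,600),interpolation=2))
to(.4,.35,.52)"
```

```text
clock: 16.65
tool_pos: [0.5097, 0.1205, 0.5184]
orientation: [-179.9, 0.2, -131.8]
force: [0.3, 0.4, 0.4]
opening: 0.07
gripper_force: 0.0
t 16.7 pos [0.5096 0.1205 0.517 ] rpy [-1.800e+02  1.000e-01 -1.318e+02] F [ 0.6  0.2 -1.4] M [ 0.15 -0.09 -0.02] open 0.0702 g 0.0 q [ 35.   3.  -7.  -0. -80. -77.]
to go, in units of 25mm: [-3.92  9.39 -0.12]
```

View pics/c4.png

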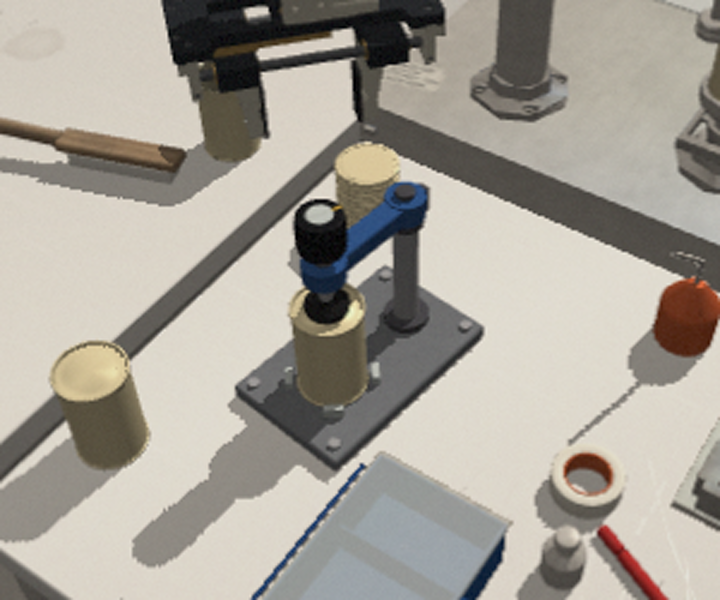

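The foot rests on the upright can: knob at (320,230), can at (330,350). The neighbours look untouched. I'll move the hand out of the top view to confirm the arm is home.

```bash

python3 -m handwheel '[[0.6,-0.4,0.95,0,0,0,0],[0.6,-0.4,0.95,0,0,0,0],[0.6,-0.4,0.95,0,0,0,0],[0.6,-0.4,0.95,0,0,0,0],[0.6,-0.4,0.95,0,0,0,0]]'>/dev/null
python3 -m handwheel '[[0.6,-0.4,0.95,0,0,0,0],[0.6,-0.4,0.95,0,0,0,0],[0.6,-0.4,0.95,0,0,0,0],[0.6,-0.4,0.95,0,0,0,0],[0.6,0,0,0,0,0,0]]'
python3 -c "
from h import *
T=snapshot('top');S=snapshot('scene')
yaw=np.radians(-7.8);post=np.array([.6176,.1044])
ims=[]
for s,(x0,y0) in((T,(250,185)),(S,(245,190))):
    im=cv2.resize(np.ascontiguousarray(s['color'][y0:y0+120,x0:x0+120,::-1]),(400,400),interpolation=2)
    for d,c in((0,(0,255,0)),(-5,(0,0,255))):
        a=np.pi+yaw-np.radians(d); k=post+.11*np.array([np.cos(a),np.sin(a)])
        for p in proj(s,[[*k,.2415]]): cv2.circle(im,tuple(int(v) for v in ((p-[x0,y0])*400/120+1.2)),3,c,-1)
    ims.append(im)
cv2.imwrite('pics/c5.png',np.hstack(ims))"
```

```text
clock: 17.95
tool_pos: [0.4098, 0.3313, 0.515]
orientation: [180.0, -0.1, -131.7]
force: [-0.0, -0.4, 0.5]
opening: 0.0699
gripper_force: 0.0
```

View pics/c5.png

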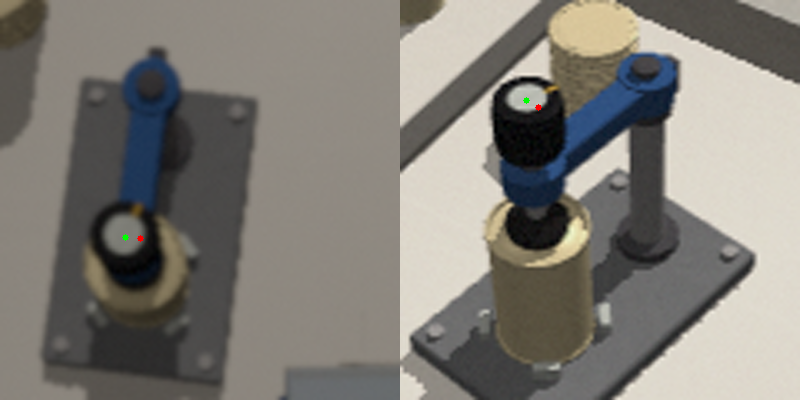

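The knob's disc is centred on the predicted home point (green; red marks 5° off home), at (125,237) in the top view and (526,99) in the scene view. The can is upright and clamped, so I'm handing in.

```bash
python3 -c "
from plant import *
print(close_job())"
```

```text
the job is handed in; nothing more can be done
None
```

The job is handed in: the clamp arm is home against its stop and the foot holds the can upright with about 44 N (estimated from the knob torque and turn angle), with the knob released, the surrounding items undisturbed in the pictures, and about 18 s used.

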